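# Clamp a box to the bench and hold its lid at 60 degrees for fitting a lid stay

### The arm

A 6-joint arm with a two-finger parallel gripper is mounted at the origin on a cart in front of the work surface, level with it; the furniture and walls round the work are solid. World frame = base frame: x ahead of the robot, y to its left, z up, the work surface at z = 0. Lengths are in m, angles in degrees, forces in N, time in s.
With the tool pointing down it reaches from about 0.35 to 0.875 m from the base axis. Payload 4.2 kg.
Tool frame: the origin (TCP) lies midway between the tips of the shut fingers; the grasp point (between the pads) lies 19 mm behind it (r.pinch_z is the distance from the TCP to the grasp point, in m); z points along the fingers, y is the line along which they close (so a half turn about z gives the same grasp; the last joint's range is limited). The gripper opens to 87 mm and grips with 3 to 60 N. Pads are 19 mm wide; open, the fingers measure 117 mm over their backs; the gripper's body (75 mm by 190 mm) begins 51 mm behind the grasp point.
Start: joints at [-60.183, 22.042, 0.453, 0, -68.411, -14.817], TCP at [0.162, -0.604, 0.223] pointing down, gripper open.
Joint ranges: [-179.83, 179.83], [-69.29, 118.12], [-61.27, 80.66], [-181.25, 117.63], [-171.15, -9.14], [-177.46, 177.46]. Speed limits (degrees/s): [159.86, 159.86, 180, 180, 180, 180].

### API

Orientations are given as a 3x3 rotation matrix whose columns are the frame's x, y, z axes.
In Python, from station import r, imaging, models gives the robot as it stands. The module is installed in compiled form; this text tells all that it offers.
- The arm moves only by the tool apply_moves, never from a script. Its argument "moves" is a list of rows, each a list of 2 entries, a list of its own where there are three numbers: the shift along the tool's x, y, z in m, then the turn about the tool's z in degrees. A call has 1 to 5 rows; each row shifts and turns the commanded pose from where the row before left it, along the tool's axes as they then stand; what a row does not reach is not made up. A row lasts 1/12 s, in which the tool goes at most 41.7 mm and 7.16 degrees, less where a joint would pass 70% of its speed; a pose out of reach is approached as far as the arm can. A call is refused whole if a number of a shift passes 0.0417 or a number of a turn 7.16, either way. A call with a gripper value outside its range is refused whole. "hand" is the finger opening in m, from 0 to 0.087, set as the call begins (left out, the last holds). The fingers move at their own pace and stop on an object; the grip force is fixed at half the most. Time passes only in rows, so rows that do not move let the fingers close. It gives the time, the measured TCP pose, the force, the opening and the grip force at its end, in the units of the state.
- r.sense(): the state, without advancing time (a new reading comes with each control period).
- imaging.capture(name): name is "scene" or "top"; returns a dict with "frame" (400x640x3 uint8, blue, green, red), "intrinsics" (3x3 intrinsics, pixels), "eye" and "orientation" of the camera in the world. Camera axes: x right, y down, z forward; pixel columns grow to the right and rows downward; lengths in m; the calibration is good to about 2 mm. A picture is of the moment at which its call begins. There is no depth.
- r.finish_job(): hands the job in; it is judged then, once.
Trained networks look in a picture, given as the dict that the camera call returned (one of the last four; its "shot" number tells which), for a name from the list of things; names that differ only in an ending like _2 or _b are one class to them, and where a whole thing is asked for, a point or a joint stands for the part that bears it (a point fixed in the world has none). Each returns a list of dicts, best first, with "confidence" (0 to 1); they miss things now and then, are a little off and sometimes report something else, mostly with a low value. They report only what shows in the picture. A call takes as long as a camera call.
- models.cut_out(picture, target): "region" (400x640 bool, what is visible of it) and "extent" ([left, top, width, height] as shares, 0 to 1, of the picture: columns of its width, rows of its height, round what is visible of it).
- models.place_of(picture, target): "at" ([column, row] as shares, 0 to 1, of the picture: columns of its width, rows of its height: a listed point, or the origin of a listed thing).
The state is a dict: "time_s": time; "joints": joint angles; "joint_velocities": joint speeds; "effort": joint torques, N m; "tcp_pos": TCP position; "ee_rot": TCP orientation; "wrist_force": force on the tool from outside, world axes, zero at the start; "moment": the same for the moment, N m; "gripper_width": opening from 0.0 (shut) to 1.0 (fully open); "gripper_force": force on a finger pad.
Only numpy, scipy, OpenCV 4.12 (cv2) and the standard library are available. Lean on these libraries where they do the work, as an engineer would, in place of code of your own. Each camera call takes 0.05 s, during which the arm holds its last target. There are 200 camera calls.

### The job

A lid stay is about to be screwed into the wooden box: with its lid left shut, first clamp the box to the table where it stands, by turning the crank of the blue G-clamp clockwise until its foot is tight on the box's base board and the crank stops. Then lift the lid by its bow handle and hold it at 60 degrees from shut (within about five degrees either way); the lid falls shut if let go, so finish while you are still holding it there. Leave the lid stay, the screwdriver and the marker where they lie.

Things in the scene. Friction and masses are not known exactly. Their poses are not given: they have to be found in the camera images.
- market_box: brown wooden box, 150 (its x, front to back) x 130 (y) x 115 mm high with the lid shut, loose, 1.3 kg with the lid. Origin: on the table under the middle of the box; x to its hinged back, y to its left, z up. Its pale 12 mm base board is as deep as the box and spans y = -67 to +165 mm; the free left part lies under the clamp's foot. Left wall of the box at y = +65 mm.
- box_lid (a joint): lid angle: 0 rad shut, grows as its front rises; 1.047 rad is 60 degrees. Turns freely about the lid_hinge line and falls shut of its own weight from anywhere below about 1.5 rad; its stop is at 1.8 rad.
- lid_hinge (a point): middle of the hinge line at the back of the box, 75 mm behind its middle, 82 mm above the table; the line runs along the box's y. It does not move with the lid.
- lid_bar (a point): middle of the lid's bow handle: round black bar 10 mm thick, straight part 68 mm long, parallel to the hinge line, 40 mm in front of the lid's front face (35 mm free behind the bar) on two feet, each 42 mm to the side. Lid shut: 96 mm above the table, 190 mm in front of the hinge line, 14 mm above it. Moves with the lid.
- clamp_axis (a point): fixed point on the upright axis of the clamp's screw, 156.5 mm above the table: the height of grip_mid when the crank reads 0. The blue G-clamp is fixed on the left edge of the table, its anvil under the table top, its arm over the board (top of the arm 99 mm, of its boss 103 mm above the table).
- grip_mid (a point): middle of the crank's black hand grip: upright, round, 19 mm thick, 35 mm high, turning freely on its pin, 40 mm from the screw's axis. Its top is 17 mm above this point, the flat crank bar 20 to 28 mm below it. It goes round with the crank and sinks 6 mm a turn.
- clamp_crank (a joint): turn of the crank in rad from wide open: grows clockwise seen from above (tightening), 6 mm of foot travel a turn. Starts between 0 and 4; the foot (11 mm over the board at 0) meets the board at about 11.5, is tight from about 12 and comes to its stop at 12.4. Stays where it is left (but for a slight spring-back); takes about 4 N at the grip to turn, 8 N when tight.
- clamp_screw: the clamp's steel screw with its round foot (29 mm across, underside 23 mm above the table at crank 0) and the crank on it. Origin on the screw's axis, at table height when the crank reads 0; sinks with the screw.
- lid_stay: small folding brass lid stay, about 110 x 40 x 10 mm, lying in front of the box to its right; leave it alone. Origin under its rivet.
- screwdriver: screwdriver with a red handle, 160 mm long, lying on the table; leave it alone. Origin under its middle.
- marker: white and blue marker, 135 mm long, lying behind the box; leave it alone. Origin under its middle.
- lid_panel: the lid, 150 x 130 x 33 mm, about 0.35 kg, with its bow handle. Origin: middle of the hinge line (as lid_hinge), axes as the box's with the lid shut; it turns with the lid, x pointing from the lid's front to the hinge, z out of its top.

How it is judged:
By the outcome, as a careful person would: the job done as asked, in the order asked, and still so for the second after the job is handed in, while the arm keeps its last pose, push and grip.
It also fails if it takes over 61 s, if anything falls off the work surface, if the arm or the gripper's body presses on something with over 40 N, if the wrist force passes 120 N, or if a joint passes its speed limit or range.

## Working session

There is one attempt and no reset: what is moved stays moved. The work goes in short steps, Python scripts to look and compute and a tool call to move; the robot and the scene stay as the last step left them, time stands still between calls to the robot, and variables do not carry over. Pictures are saved under pics/ and viewed, at most 10 in all, crops included, and the job is handed in when it is done.

Besides the shell and the picture viewer there is one more tool, called after ">>>" as name([rows], argument=value, ...), one row to a line, values as JSON. apply_moves: Moves the arm, as the interface text tells. Its arguments: {"type":"object","properties":{"moves":{"type":"array"},"hand":{"type":"number"}},"required":["moves"]}

```bash
mkdir -p pics; cat > h.py <<'E'
from station import r, imaging, models
import numpy as np, cv2
def ray(p,at):
    K=np.array(p["intrinsics"]);px=np.array([at[0]*640,at[1]*400,1])
    d=np.array(p["orientation"])@np.linalg.solve(K,px);return np.array(p["eye"]),d/np.linalg.norm(d)
def tri(rs):
    A=sum(np.eye(3)-np.outer(d,d) for e,d in rs);b=sum((np.eye(3)-np.outer(d,d))@e for e,d in rs)
    x=np.linalg.solve(A,b);return x,[float(np.linalg.norm((np.eye(3)-np.outer(d,d))@(x-e))) for e,d in rs]
def look(names,verbose=True):
    P={c:imaging.capture(c) for c in("scene","top")};o={}
    for n in names:
        rs=[];cf=[]
        for c in P:
            a=models.place_of(P[c],n)
            if a: rs.append(ray(P[c],a[0]["at"]));cf.append((c,round(a[0]["confidence"],2),np.round(np.array(a[0]["at"])*[640,400],1).tolist()))
        if len(rs)==2:
            x,e=tri(rs);o[n]=x
            print(n,x.round(4).tolist(),np.round(e,4),cf)
        else: print(n,cf)
    return P,o
E
python3 - <<'E'
from h import *
P,o=look(["market_box","lid_hinge","lid_bar","clamp_axis","grip_mid","clamp_screw","lid_stay","screwdriver","marker"])
for c in P: cv2.imwrite(f"pics/{c}0.png",P[c]["frame"]); print(c,np.round(P[c]["eye"],3),np.round(P[c]["orientation"],2).tolist(),P[c]["intrinsics"][0][0])
s=r.sense();print(s["time_s"],s["ee_rot"],r.pinch_z,s["wrist_force"])
E
```

```text
market_box [0.5136, 0.2368, 0.0128] [0.0006 0.0006] [('scene', 0.9, [328.3, 260.3]), ('top', 0.6, [287.2, 220.3])]
lid_hinge [('scene', 0.66, [296.6, 225.8])]
lid_bar [0.4001, 0.2322, 0.092] [0.0006 0.0006] [('scene', 0.96, [377.6, 249.5]), ('top', 0.95, [284.5, 275.2])]
clamp_axis [0.5053, 0.366, 0.1581] [0.0008 0.0008] [('scene', 0.8, [301.7, 249.7]), ('top', 0.74, [207.7, 213.0])]
grip_mid [0.5471, 0.3646, 0.1512] [0.0014 0.0014] [('scene', 0.59, [282.4, 244.7]), ('top', 0.4, [211.3, 191.7])]
clamp_screw [0.5138, 0.3664, -0.0104] [0.0016 0.0016] [('scene', 0.83, [299.6, 306.2]), ('top', 0.65, [227.7, 221.4])]
lid_stay [0.4759, 0.2175, 0.1354] [0.0958 0.0958] [('scene', 0.62, [389.9, 237.6]), ('top', 0.54, [288.6, 180.0])]
screwdriver [0.4296, -0.023, -0.0163] [0.0005 0.0005] [('scene', 0.89, [400.4, 217.2]), ('top', 0.56, [409.1, 263.8])]
marker [0.7279, 0.2599, -0.0093] [0.0015 0.0015] [('scene', 0.7, [247.1, 244.5]), ('top', 0.94, [280.6, 125.3])]
scene [0.181 0.897 0.743] [[-0.88, -0.28, 0.38], [-0.47, 0.54, -0.7], [-0.01, -0.79, -0.61]] 448.53205855937483
top [0.397 0.165 0.941] [[0.02, -0.98, 0.17], [-1.0, -0.02, -0.01], [0.01, -0.17, -0.98]] 446.51612062352007
1.0 [[-9.65927357e-01 -2.58813331e-01  2.89104826e-05]
 [-2.58813332e-01  9.65927355e-01 -5.99507522e-05]
 [-1.24093721e-05 -6.53904900e-05 -9.99999998e-01]] 0.0187 [ 0.20432445 -0.16459885  0.51713895]
```

```bash
python3 -c "
import cv2,numpy as np
a=cv2.imread('pics/scene0.png');b=cv2.imread('pics/top0.png')
cv2.imwrite('pics/s1.png',cv2.resize(a[130:370,160:480],(800,600)))
cv2.imwrite('pics/t1.png',cv2.resize(b[90:330,150:470],(800,600)))"
```

```text
(no output)
```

View pics/s1.png

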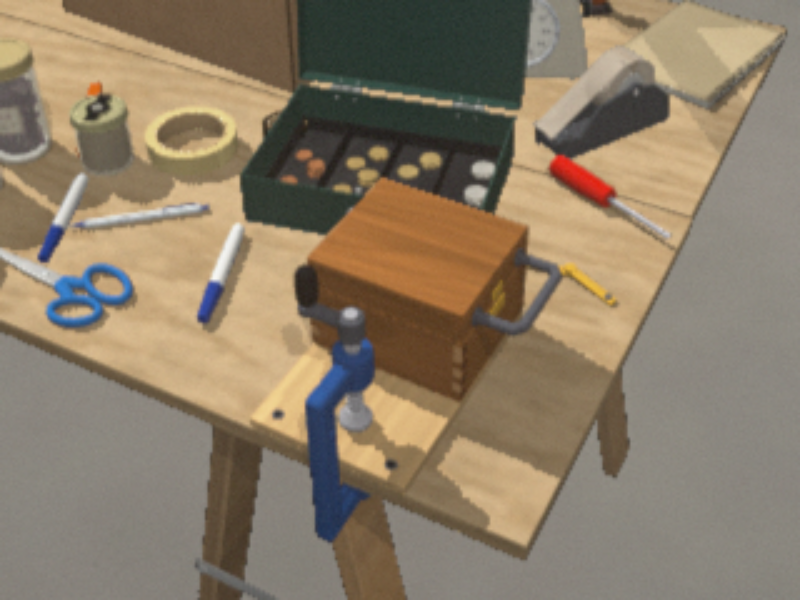

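View pics/t1.png

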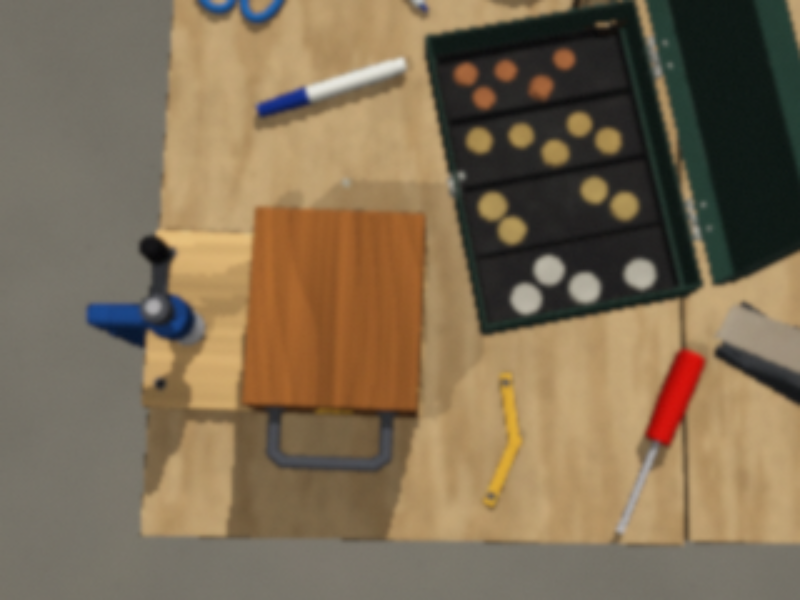

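The box stands with its handle toward the robot (top zoom 330,462) and the clamp on its left. The crank hub is at about (157,305) with the grip behind it at (153,247). Next: box yaw, and the grip measured again.

```bash
python3 - <<'E'
from h import *
P,o=look(["grip_mid","clamp_axis","lid_bar","market_box"])
P,o=look(["grip_mid","clamp_axis","lid_bar","lid_hinge"])
p=P["top"]
def onz(u,v,z):
    e,d=ray(p,(u/640,v/400)); return (e+d*(z-e[2])/d[2])[:2]
z=lambda a,b:(150+a*.4,90+b*.4)
c=[onz(*z(*q),.115) for q in((255,208),(425,213),(418,412),(245,405))]
print("lid corners",np.round(c,4).tolist())
print("yaws",[float(np.degrees(np.arctan2(*(a-b)[::-1]))) for a,b in((c[0],c[3]),(c[1],c[2]))],[float(np.degrees(np.arctan2(*(a-b)[::-1])))-90 for a,b in((c[0],c[1]),(c[3],c[2]))])
E
```

```text
grip_mid [0.553, 0.3627, 0.1533] [0.0012 0.0012] [('scene', 0.67, [280.3, 242.4]), ('top', 0.65, [212.3, 188.2])]
clamp_axis [0.5095, 0.3624, 0.159] [0.0021 0.0021] [('scene', 0.84, [299.2, 247.1]), ('top', 0.82, [210.3, 212.2])]
lid_bar [0.4039, 0.2379, 0.0981] [0.0004 0.0004] [('scene', 0.83, [375.0, 248.5]), ('top', 0.9, [281.2, 273.2])]
market_box [0.5191, 0.2344, 0.0012] [0.0004 0.0004] [('scene', 0.95, [326.3, 262.4]), ('top', 0.95, [288.9, 218.9])]
grip_mid [0.5498, 0.3666, 0.1547] [0.0015 0.0015] [('scene', 0.57, [282.0, 244.0]), ('top', 0.62, [209.3, 188.3])]
clamp_axis [0.5076, 0.3649, 0.1482] [0.0036 0.0036] [('scene', 0.64, [302.5, 253.1]), ('top', 0.96, [209.3, 211.1])]
lid_bar [0.4065, 0.2344, 0.0951] [0.0026 0.0026] [('scene', 0.69, [372.9, 247.9]), ('top', 0.6, [283.7, 273.4])]
lid_hinge [0.4723, 0.2765, 0.1565] [0.0821 0.0821] [('scene', 0.83, [296.8, 227.7]), ('top', 0.32, [279.7, 274.8])]
lid corners [[0.5898, 0.2986], [0.5887, 0.1697], [0.4387, 0.1717], [0.4413, 0.2989]]
yaws [-0.12137145075141165, -0.7697267662489004] [-0.5109670473645735, -1.1908137202815823]
```

>>> apply_moves([
  [[0,0,-0.01],-7],
  [[0,0,-0.01],-7],
  [[0,0,-0.01],-7],
  [[0,0,-0.01],-7],
  [[0,0,0],-7],
])

```text
time_s: 2.42
tcp_pos: [0.162, -0.6048, 0.2652]
ee_rot: [[-0.638, -0.77, 0.001], [-0.77, 0.638, -0.004], [0.003, -0.004, -1.0]]
wrist_force: [0.0, -1.4, 0.2]
gripper_width: 1.001
gripper_force: 0.0
```

>>> apply_moves([
  [[0,0,0],-7],
  [[0,0,0],-7],
  [[0,0,0],-7],
  [[0,0,0],-7],
  [[0,0,0],-7],
])

```text
time_s: 2.83
tcp_pos: [0.1618, -0.6037, 0.2625]
ee_rot: [[-0.081, -0.997, 0.0], [-0.997, 0.081, 0.0], [-0.0, -0.0, -1.0]]
wrist_force: [-1.1, -0.2, 0.1]
gripper_width: 0.999
gripper_force: 0.0
```

>>> apply_moves([
  [[0,0,0],-5],
  [[0,0,0],0],
], hand=0.05)

```text
time_s: 3.0
tcp_pos: [0.1618, -0.6037, 0.2625]
ee_rot: [[0.001, -1.0, -0.0], [-1.0, -0.001, 0.0], [-0.0, 0.0, -1.0]]
wrist_force: [0.0, 0.1, 0.1]
gripper_width: 0.922
gripper_force: 0.0
```

```bash
python3 - <<'E'
from h import *
import io,contextlib
L=[]
for i in range(6):
    with contextlib.redirect_stdout(io.StringIO()): L.append(look(["grip_mid","clamp_axis","lid_bar"])[1])
for n in L[0]:
    a=np.array([l[n] for l in L if n in l]);print(n,np.median(a,0).round(4),a.mean(0).round(4),a.std(0).round(4))
E
```

```text
grip_mid [0.5472 0.3645 0.1544] [0.5298 0.3596 0.1665] [0.0406 0.013  0.0263]
clamp_axis [0.5101 0.3629 0.1529] [0.5097 0.3624 0.1531] [0.0021 0.0015 0.0013]
lid_bar [0.4034 0.236  0.0979] [0.4095 0.2129 0.073 ] [0.014  0.0559 0.0567]
```

>>> apply_moves([
  [[-0.0355,-0.0134,0],0],
  [[-0.0355,-0.0134,0],0],
  [[-0.0355,-0.0134,0],0],
  [[-0.0355,-0.0134,0],0],
  [[-0.0355,-0.0134,0],0],
])

```text
time_s: 5.82
tcp_pos: [0.2289, -0.4247, 0.2625]
ee_rot: [[-0.001, -1.0, 0.0], [-1.0, 0.001, -0.0], [0.0, -0.0, -1.0]]
wrist_force: [1.4, -0.0, -0.4]
gripper_width: 0.574
gripper_force: 0.0
```

>>> apply_moves([
  [[-0.0355,-0.0134,0],0],
  [[-0.0355,-0.0134,0],0],
  [[-0.0355,-0.0134,0],0],
  [[-0.0355,-0.0134,0],0],
  [[-0.0355,-0.0134,0],0],
])

```text
time_s: 6.23
tcp_pos: [0.2959, -0.2471, 0.2629]
ee_rot: [[-0.001, -1.0, 0.001], [-1.0, 0.001, -0.0], [0.0, -0.001, -1.0]]
wrist_force: [1.7, -0.3, 0.4]
gripper_width: 0.579
gripper_force: 0.0
```

>>> apply_moves([
  [[-0.0355,-0.0134,0],0],
  [[-0.0355,-0.0134,0],0],
  [[-0.0355,-0.0134,0],0],
  [[-0.0355,-0.0134,0],0],
  [[-0.0355,-0.0134,0],0],
])

```text
time_s: 6.65
tcp_pos: [0.3629, -0.0693, 0.2631]
ee_rot: [[0.0, -1.0, 0.002], [-1.0, -0.0, 0.0], [-0.0, -0.002, -1.0]]
wrist_force: [1.3, -1.6, -0.4]
gripper_width: 0.57
gripper_force: 0.0
```

>>> apply_moves([
  [[-0.0355,-0.0134,0],0],
  [[-0.0355,-0.0134,0],0],
  [[-0.04,0,0],0],
  [[-0.04,0,0],0],
  [[-0.04,0,0],0],
])

```text
time_s: 7.07
tcp_pos: [0.3892, 0.1218, 0.2629]
ee_rot: [[0.0, -1.0, 0.001], [-1.0, -0.0, 0.001], [-0.001, -0.001, -1.0]]
wrist_force: [1.0, -0.5, 0.2]
gripper_width: 0.572
gripper_force: 0.0
```

>>> apply_moves([
  [[-0.04,0,0],0],
  [[-0.04,0,0],0],
  [[-0.02,0,0],0],
  [[0,0,0],0],
])

```text
time_s: 7.4
tcp_pos: [0.3898, 0.2235, 0.2624]
ee_rot: [[0.004, -1.0, 0.001], [-1.0, -0.004, 0.001], [-0.001, -0.001, -1.0]]
wrist_force: [-1.1, -0.3, -0.6]
gripper_width: 0.577
gripper_force: 0.0
```

>>> apply_moves([
  [[-0.0235,-0.0265,0],0],
  [[-0.0235,-0.0265,0],0],
  [[-0.0235,-0.0265,0],0],
  [[-0.0235,-0.0265,0],0],
  [[-0.0235,-0.0265,0],0],
])

```text
time_s: 7.82
tcp_pos: [0.5233, 0.3375, 0.2627]
ee_rot: [[-0.001, -1.0, -0.0], [-1.0, 0.001, -0.0], [0.0, 0.0, -1.0]]
wrist_force: [0.4, 0.2, 0.1]
gripper_width: 0.576
gripper_force: 0.0
```

>>> apply_moves([
  [[-0.0235,-0.0265,0],0],
  [[0,0,0.035],0],
  [[0,0,0.03],0],
  [[0,0,0],0],
  [[0,0,0],0],
])

```text
time_s: 8.23
tcp_pos: [0.5483, 0.3594, 0.1962]
ee_rot: [[-0.0, -1.0, -0.003], [-1.0, 0.0, -0.004], [0.004, 0.003, -1.0]]
wrist_force: [-0.0, 0.7, 0.5]
gripper_width: 0.582
gripper_force: 0.0
```

```bash
python3 - <<'E'
from h import *
s=r.sense();print(s["tcp_pos"],s["time_s"])
P={c:imaging.capture(c) for c in("scene","top")}
a=cv2.resize(P["scene"]["frame"][170:320,210:350],(560,600));b=cv2.resize(P["top"]["frame"][130:280,150:210+0+0+0+0],(240,600))
cv2.imwrite("pics/g1.png",np.hstack([a,b]))
E
```

```text
[0.54825338 0.35943443 0.19615741] 8.2333
```

View pics/g1.png

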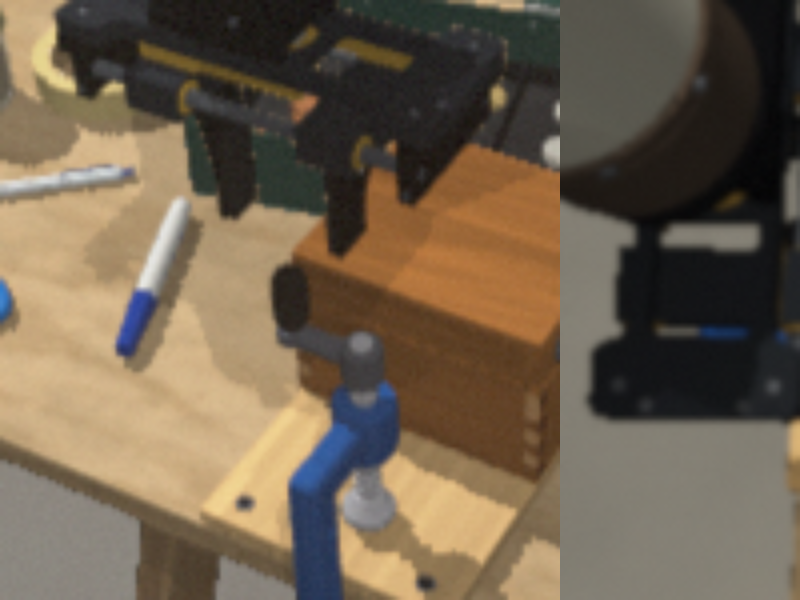

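The fingers straddle the grip (289,300 in the crop). I need 5 mm more in +y. The hub top sits about 10 mm below mid-grip, so I'll keep the tips just above it.

>>> apply_moves([
  [[-0.005,-0.001,0],0],
  [[0,0,0],0],
  [[0,0,0],0],
], hand=0.03)

```text
time_s: 8.58
tcp_pos: [0.5499, 0.3665, 0.1994]
ee_rot: [[0.0, -1.0, 0.002], [-1.0, -0.0, 0.002], [-0.002, -0.002, -1.0]]
wrist_force: [-0.5, -0.5, 0.4]
gripper_width: 0.429
gripper_force: 0.0
```

>>> apply_moves([
  [[0,0,0.02],0],
  [[0,0,0.02],0],
  [[0,0,0.01],0],
  [[0,0,0],0],
  [[0,0,0],0],
])

```text
time_s: 9.0
tcp_pos: [0.5498, 0.3658, 0.1478]
ee_rot: [[0.0, -1.0, 0.0], [-1.0, -0.0, -0.001], [0.001, -0.0, -1.0]]
wrist_force: [0.1, -0.2, 0.1]
gripper_width: 0.35
gripper_force: 0.0
```

>>> apply_moves([
  [[0,0,0],0],
  [[0,0,0],0],
  [[0,0,0],0],
  [[0,0,0],0],
], hand=0.0)

```text
time_s: 9.33
tcp_pos: [0.5501, 0.3663, 0.1489]
ee_rot: [[0.0, -1.0, 0.002], [-1.0, -0.0, 0.002], [-0.002, -0.002, -1.0]]
wrist_force: [-0.7, -0.1, 2.2]
gripper_width: 0.197
gripper_force: 30.0
```

>>> apply_moves([
  [[0,0,0],0],
  [[0,0,0],0],
  [[0.001,0,0.004],0],
  [[0,0,0.004],0],
  [[0,0,0],0],
], hand=0.025)

```text
time_s: 9.75
tcp_pos: [0.5489, 0.3642, 0.1379]
ee_rot: [[-0.0, -1.0, -0.002], [-1.0, 0.0, -0.002], [0.002, 0.002, -1.0]]
wrist_force: [-0.5, -0.1, -0.8]
gripper_width: 0.286
gripper_force: 0.0
```

>>> apply_moves([
  [[0,0,0],0],
  [[0,0,0],0],
  [[0,0,0],0],
], hand=0.0)

```text
time_s: 10.0
tcp_pos: [0.5499, 0.3648, 0.1393]
ee_rot: [[-0.0, -1.0, 0.0], [-1.0, 0.0, -0.0], [0.0, -0.0, -1.0]]
wrist_force: [1.2, -0.5, -3.3]
gripper_width: 0.196
gripper_force: 30.0
```

>>> apply_moves([
  [[0.0137,0.0024,0.0003],0],
  [[0.012,0.0069,0.0003],0],
  [[0,0,0],0],
])

```text
time_s: 10.25
tcp_pos: [0.5394, 0.3388, 0.1386]
ee_rot: [[-0.001, -1.0, -0.001], [-1.0, 0.001, 0.001], [-0.001, 0.001, -1.0]]
wrist_force: [-0.7, 0.8, -3.9]
gripper_width: 0.197
gripper_force: 30.0
```

>>> apply_moves([
  [[0.0089,0.0106,0.0003],0],
  [[0.0048,0.0131,0.0003],0],
  [[0,0.0139,0.0003],0],
  [[-0.0048,0.0131,0.0003],0],
  [[-0.0089,0.0106,0.0003],0],
])

```text
time_s: 10.67
tcp_pos: [0.4798, 0.3393, 0.137]
ee_rot: [[-0.001, -1.0, 0.002], [-1.0, 0.001, 0.001], [-0.001, -0.002, -1.0]]
wrist_force: [8.0, 1.1, -9.7]
gripper_width: 0.195
gripper_force: 30.0
```

>>> apply_moves([
  [[-0.012,0.0069,0.0006],0],
  [[-0.0137,0.0024,0.0006],0],
  [[-0.0137,-0.0024,0.0005],0],
  [[-0.012,-0.0069,0.0005],0],
  [[0,0,0],0],
])

```text
time_s: 11.08
tcp_pos: [0.4793, 0.3916, 0.1355]
ee_rot: [[0.001, -1.0, -0.0], [-1.0, -0.001, -0.002], [0.002, 0.0, -1.0]]
wrist_force: [-0.4, 0.6, 2.2]
gripper_width: 0.196
gripper_force: 30.0
```

>>> apply_moves([
  [[-0.0089,-0.0106,0.0003],0],
  [[-0.0048,-0.0131,0.0003],0],
  [[0,-0.0139,0.0003],0],
  [[0.0048,-0.0131,0.0003],0],
  [[0.0089,-0.0106,0.0003],0],
])

```text
time_s: 11.5
tcp_pos: [0.5401, 0.3924, 0.1339]
ee_rot: [[0.001, -1.0, -0.0], [-1.0, -0.001, 0.003], [-0.003, 0.0, -1.0]]
wrist_force: [-5.2, 4.0, 1.8]
gripper_width: 0.2
gripper_force: 30.0
```

>>> apply_moves([
  [[0.012,-0.0069,0.0004],0],
  [[0.0137,-0.0024,0.0004],0],
  [[0.0137,0.0024,0.0003],0],
  [[0.012,0.0069,0.0003],0],
  [[0,0,0],0],
])

```text
time_s: 11.92
tcp_pos: [0.5392, 0.3385, 0.1325]
ee_rot: [[-0.001, -1.0, -0.0], [-1.0, 0.001, 0.002], [-0.002, 0.0, -1.0]]
wrist_force: [-2.6, 1.5, -2.0]
gripper_width: 0.195
gripper_force: 30.0
```

>>> apply_moves([
  [[0.0089,0.0106,0.0003],0],
  [[0.0048,0.0131,0.0003],0],
  [[0,0.0139,0.0003],0],
  [[0,0,0],0],
])

```text
time_s: 12.25
tcp_pos: [0.5023, 0.3265, 0.1316]
ee_rot: [[0.001, -1.0, 0.002], [-1.0, -0.001, 0.003], [-0.003, -0.002, -1.0]]
wrist_force: [0.2, 5.5, -3.0]
gripper_width: 0.198
gripper_force: 30.0
```

>>> apply_moves([
  [[-0.0048,0.0131,0.0004],0],
  [[0,0,0],0],
])

```text
time_s: 12.42
tcp_pos: [0.4898, 0.3312, 0.1313]
ee_rot: [[0.001, -1.0, 0.002], [-1.0, -0.001, 0.001], [-0.001, -0.002, -1.0]]
wrist_force: [0.5, 3.7, -2.6]
gripper_width: 0.2
gripper_force: 30.0
```

>>> apply_moves([
  [[-0.0089,0.0106,0.0004],0],
  [[0,0,0],0],
])

```text
time_s: 12.58
tcp_pos: [0.4797, 0.3397, 0.1311]
ee_rot: [[0.001, -1.0, 0.002], [-1.0, -0.001, -0.0], [0.0, -0.002, -1.0]]
wrist_force: [2.2, 1.4, -1.3]
gripper_width: 0.195
gripper_force: 30.0
```

>>> apply_moves([
  [[-0.012,0.0069,0.0004],0],
  [[0,0,0],0],
])

```text
time_s: 12.75
tcp_pos: [0.4729, 0.3507, 0.1309]
ee_rot: [[0.001, -1.0, 0.001], [-1.0, -0.001, -0.002], [0.002, -0.001, -1.0]]
wrist_force: [3.4, -1.4, 1.5]
gripper_width: 0.194
gripper_force: 30.0
```

>>> apply_moves([
  [[-0.0137,0.0024,0.0003],0],
  [[0,0,0],0],
])

```text
time_s: 12.92
tcp_pos: [0.4703, 0.3604, 0.1307]
ee_rot: [[0.001, -1.0, -0.002], [-1.0, -0.001, -0.011], [0.011, 0.002, -1.0]]
wrist_force: [4.4, -11.5, 6.5]
gripper_width: 0.195
gripper_force: 30.0
```

>>> apply_moves([
  [[-0.0137,-0.0024,0.0003],0],
  [[0,0,0],0],
])

```text
time_s: 13.08
tcp_pos: [0.4702, 0.3652, 0.1298]
ee_rot: [[-0.001, -1.0, -0.012], [-1.0, 0.001, -0.029], [0.029, 0.012, -0.999]]
wrist_force: [1.3, -28.5, 14.7]
gripper_width: 0.198
gripper_force: 30.0
```

>>> apply_moves([
  [[-0.012,-0.0069,0.0003],0],
  [[0,0,0],0],
])

```text
time_s: 13.25
tcp_pos: [0.4794, 0.3882, 0.1291]
ee_rot: [[-0.002, -1.0, -0.002], [-1.0, 0.002, -0.003], [0.003, 0.002, -1.0]]
wrist_force: [1.6, 0.9, 0.5]
gripper_width: 0.073
gripper_force: 0.0
```

Force rose to 28 N at about 550° of turning, then the pads slipped off the grip. That is probably the stop. I'll lift and check.

>>> apply_moves([
  [[0,0,-0.03],0],
  [[0,0,-0.03],0],
  [[0.03,0.03,-0.03],0],
  [[0.03,0.03,0],0],
  [[0.03,0.03,0],0],
])

```text
time_s: 13.67
tcp_pos: [0.3956, 0.3078, 0.2145]
ee_rot: [[-0.0, -1.0, 0.001], [-1.0, 0.0, 0.003], [-0.003, -0.001, -1.0]]
wrist_force: [-0.7, 0.8, 0.2]
gripper_width: 0.005
gripper_force: 0.0
```

>>> apply_moves([
  [[0.03,0.01,0],0],
  [[0.02,0,0],0],
  [[0,0,0],0],
], hand=0.03)

```text
time_s: 13.92
tcp_pos: [0.3844, 0.2547, 0.214]
ee_rot: [[-0.001, -1.0, -0.001], [-1.0, 0.001, 0.001], [-0.001, 0.001, -1.0]]
wrist_force: [0.5, 0.0, 0.2]
gripper_width: 0.154
gripper_force: 0.0
```

```bash
python3 - <<'E'
from h import *
P,o=look(["grip_mid","clamp_axis","lid_bar","clamp_screw","market_box"])
P,o=look(["grip_mid","clamp_axis","lid_bar"])
a=cv2.resize(P["scene"]["frame"][210:330,230:390],(800,600))
cv2.imwrite("pics/g2.png",a);print(r.sense()["tcp_pos"])
E
```

```text
grip_mid [0.4717, 0.3549, 0.1502] [0.0016 0.0016] [('scene', 0.67, [318.9, 254.5]), ('top', 0.61, [214.3, 233.9])]
clamp_axis [0.5101, 0.3656, 0.1589] [0.0017 0.0017] [('scene', 0.82, [300.1, 248.6]), ('top', 0.85, [207.8, 209.8])]
lid_bar [0.4045, 0.2391, 0.1016] [0.0006 0.0006] [('scene', 0.69, [374.7, 247.5]), ('top', 0.93, [280.4, 272.7])]
clamp_screw [0.5121, 0.3664, -0.0088] [0.0036 0.0036] [('scene', 0.92, [299.3, 305.8]), ('top', 0.69, [227.8, 222.9])]
market_box [0.5208, 0.2374, -0.0107] [0.0015 0.0015] [('scene', 0.66, [325.8, 266.8]), ('top', 0.82, [287.7, 218.0])]
grip_mid [0.4689, 0.352, 0.1465] [0.001 0.001] [('scene', 0.63, [321.3, 255.5]), ('top', 0.46, [216.2, 235.3])]
clamp_axis [0.5089, 0.3639, 0.1552] [0.0028 0.0028] [('scene', 0.8, [301.7, 249.8]), ('top', 0.7, [209.0, 210.2])]
lid_bar [0.4047, 0.2358, 0.1021] [0.0039 0.0039] [('scene', 0.85, [373.1, 246.1]), ('top', 0.92, [282.8, 275.0])]
[0.38599252 0.25753477 0.21343071]
```

View pics/g2.png

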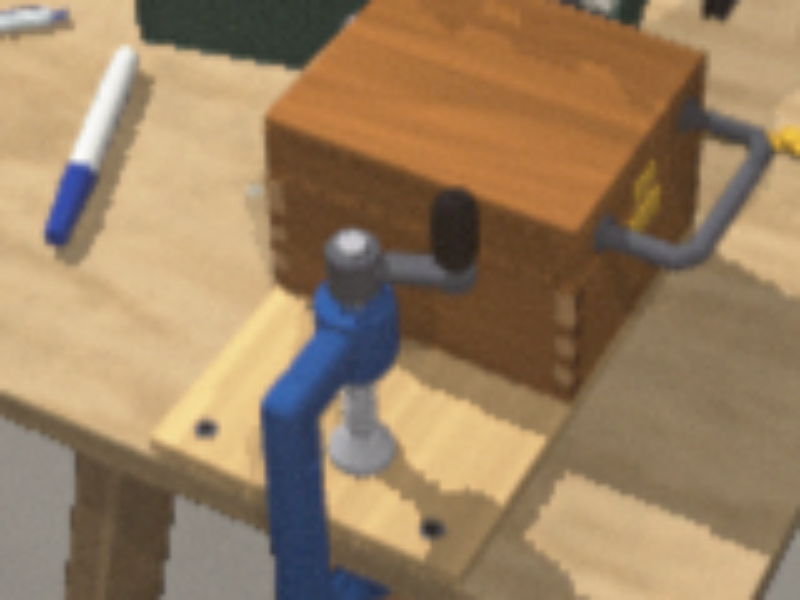

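The foot is near or on the board and the grip is at about φ = −164°. The stop isn't certain, since it may only have slipped. I'll regrip with the fingers closing along the tangent (yaw turned 90°) and push on.

```bash
cat >> h.py <<'E'
def med(names,k=5):
    import io,contextlib
    L=[]
    for i in range(k):
        with contextlib.redirect_stdout(io.StringIO()): L.append(look(names)[1])
    for n in names:
        a=np.array([l[n] for l in L if n in l]);print(n,np.median(a,0).round(4),a.std(0).round(4),len(a))
E
python3 -c "
from h import *
med(['grip_mid','clamp_axis','lid_bar'])"
```

```text
grip_mid [0.4719 0.3516 0.1457] [0.0073 0.0037 0.0063] 5
clamp_axis [0.508  0.3642 0.1549] [0.0015 0.0014 0.0015] 5
lid_bar [0.4047 0.235  0.1   ] [0.0023 0.0019 0.0036] 5
```

>>> apply_moves([
  [[0,0,0],-7],
  [[0,0,0],-7],
  [[0,0,0],-7],
  [[0,0,0],-7],
  [[0,0,0],-7],
])

```text
time_s: 17.33
tcp_pos: [0.386, 0.2575, 0.2134]
ee_rot: [[0.579, -0.816, 0.0], [-0.816, -0.579, 0.0], [0.0, -0.0, -1.0]]
wrist_force: [-0.1, 0.4, -0.7]
gripper_width: 0.348
gripper_force: 0.0
```

>>> apply_moves([
  [[0,0,0],-7],
  [[0,0,0],-7],
  [[0,0,0],-7],
  [[0,0,0],-7],
  [[0,0,0],-7],
])

```text
time_s: 17.75
tcp_pos: [0.386, 0.2575, 0.2134]
ee_rot: [[0.942, -0.336, 0.0], [-0.336, -0.942, 0.0], [0.0, -0.0, -1.0]]
wrist_force: [0.4, -0.3, 0.3]
gripper_width: 0.344
gripper_force: 0.0
```

>>> apply_moves([
  [[0,0,0],-7],
  [[0,0,0],-7],
  [[0,0,0],-6],
  [[0,0,0],0],
])

```text
time_s: 18.08
tcp_pos: [0.386, 0.2576, 0.2134]
ee_rot: [[1.0, 0.002, 0.0], [0.002, -1.0, -0.0], [0.0, 0.0, -1.0]]
wrist_force: [0.5, -0.0, 0.8]
gripper_width: 0.345
gripper_force: 0.0
```

>>> apply_moves([
  [[0.0213,-0.0236,0],0],
  [[0.0213,-0.0236,0],0],
  [[0.0213,-0.0236,0],0],
  [[0.0213,-0.0236,0],0],
  [[0,0,0],0],
], hand=0.038)

```text
time_s: 18.5
tcp_pos: [0.4744, 0.3555, 0.2119]
ee_rot: [[1.0, -0.002, 0.001], [-0.002, -1.0, 0.0], [0.001, -0.0, -1.0]]
wrist_force: [1.0, 0.3, 0.2]
gripper_width: 0.435
gripper_force: 0.0
```

>>> apply_moves([
  [[0,0,0.03],0],
  [[0,0,0.01],0],
  [[0,0,0.01],0],
  [[0,0,0.01],0],
  [[0,0,0],0],
])

```text
time_s: 18.92
tcp_pos: [0.4702, 0.3509, 0.1516]
ee_rot: [[1.0, -0.001, -0.003], [-0.001, -1.0, -0.003], [-0.003, 0.003, -1.0]]
wrist_force: [-0.5, -0.1, -0.1]
gripper_width: 0.435
gripper_force: 0.0
```

>>> apply_moves([
  [[0,0,0.009],0],
  [[0,0,0.009],0],
  [[0,0,0],0],
])

```text
time_s: 19.17
tcp_pos: [0.4703, 0.3512, 0.1338]
ee_rot: [[1.0, -0.001, -0.002], [-0.001, -1.0, -0.002], [-0.002, 0.002, -1.0]]
wrist_force: [0.2, 0.5, -0.7]
gripper_width: 0.436
gripper_force: 0.0
```

>>> apply_moves([
  [[0,0,0],0],
  [[0,0,0],0],
  [[0,0,0],0],
  [[0,0,0],0],
], hand=0.0)

```text
time_s: 19.5
tcp_pos: [0.4712, 0.3514, 0.1359]
ee_rot: [[1.0, 0.0, -0.0], [0.0, -1.0, -0.001], [-0.0, 0.001, -1.0]]
wrist_force: [-0.4, -7.9, 2.6]
gripper_width: 0.222
gripper_force: 3.9
```

>>> apply_moves([
  [[0,0,0],0],
  [[0,0,0],0],
  [[0,0,0],0],
])

```text
time_s: 19.75
tcp_pos: [0.471, 0.3506, 0.1359]
ee_rot: [[1.0, -0.0, -0.001], [-0.0, -1.0, -0.002], [-0.001, 0.002, -1.0]]
wrist_force: [-0.6, -5.7, 3.6]
gripper_width: 0.199
gripper_force: 30.0
```

>>> apply_moves([
  [[-0.001,-0.004,0],0],
  [[0,0,0],0],
  [[0,0,0],0],
])

```text
time_s: 20.0
tcp_pos: [0.4699, 0.3539, 0.1358]
ee_rot: [[1.0, -0.0, -0.001], [-0.0, -1.0, -0.004], [-0.001, 0.004, -1.0]]
wrist_force: [-0.5, -6.9, 4.0]
gripper_width: 0.201
gripper_force: 30.0
```

>>> apply_moves([
  [[-0.001,-0.004,0],0],
  [[0,0,0],0],
  [[0,0,0],0],
])

```text
time_s: 20.25
tcp_pos: [0.469, 0.3576, 0.1358]
ee_rot: [[1.0, -0.0, -0.001], [-0.0, -1.0, -0.004], [-0.001, 0.004, -1.0]]
wrist_force: [0.4, -7.9, 4.9]
gripper_width: 0.195
gripper_force: 30.0
```

It still turns, at about 8 N (tight phase). I'll carry on to the stop.

>>> apply_moves([
  [[0,-0.004,0],0],
  [[0,0,0],0],
])

```text
time_s: 20.42
tcp_pos: [0.4687, 0.359, 0.1357]
ee_rot: [[1.0, -0.0, -0.003], [-0.0, -1.0, -0.011], [-0.003, 0.011, -1.0]]
wrist_force: [0.2, -13.6, 7.6]
gripper_width: 0.193
gripper_force: 30.0
```

>>> apply_moves([
  [[0,-0.004,0],0],
  [[0,0,0],0],
])

```text
time_s: 20.58
tcp_pos: [0.4686, 0.3593, 0.1357]
ee_rot: [[1.0, -0.001, -0.006], [-0.001, -1.0, -0.018], [-0.006, 0.018, -1.0]]
wrist_force: [2.6, -22.0, 10.0]
gripper_width: 0.2
gripper_force: 30.0
```

>>> apply_moves([
  [[0,-0.004,0.0002],0],
  [[0,0,0],0],
])

```text
time_s: 20.75
tcp_pos: [0.4684, 0.3596, 0.1356]
ee_rot: [[1.0, -0.002, -0.008], [-0.002, -1.0, -0.025], [-0.008, 0.025, -1.0]]
wrist_force: [3.9, -29.7, 13.8]
gripper_width: 0.196
gripper_force: 30.0
```

Hard stop confirmed: the force rises to 30 N with no further motion. Unload, release and lift.

>>> apply_moves([
  [[0,0.004,0],0],
  [[0,0.005,0],0],
  [[0,0,0],0],
])

```text
time_s: 21.0
tcp_pos: [0.4688, 0.3588, 0.1358]
ee_rot: [[1.0, -0.002, -0.002], [-0.002, -1.0, -0.006], [-0.002, 0.006, -1.0]]
wrist_force: [0.9, -9.8, 5.5]
gripper_width: 0.196
gripper_force: 30.0
```

>>> apply_moves([
  [[0,0,0],0],
  [[0,0,0],0],
  [[0,0,0],0],
  [[0,0,-0.01],0],
  [[0,0,-0.03],0],
], hand=0.036)

```text
time_s: 21.42
tcp_pos: [0.4671, 0.3618, 0.1713]
ee_rot: [[1.0, -0.001, -0.007], [-0.001, -1.0, -0.006], [-0.007, 0.006, -1.0]]
wrist_force: [-0.1, -0.1, 0.2]
gripper_width: 0.401
gripper_force: 0.0
```

>>> apply_moves([
  [[0,0,-0.03],7],
  [[0,0,-0.01],7],
  [[-0.005,0,0],7],
  [[0,0,0],7],
  [[0,0,0],7],
])

```text
time_s: 21.83
tcp_pos: [0.4644, 0.3657, 0.2165]
ee_rot: [[0.816, -0.578, 0.002], [-0.578, -0.816, 0.003], [-0.001, -0.004, -1.0]]
wrist_force: [0.0, 0.1, -0.5]
gripper_width: 0.414
gripper_force: 0.0
```

>>> apply_moves([
  [[0,0,0],7],
  [[0,0,0],7],
  [[0,0,0],7],
  [[0,0,0],7],
  [[0,0,0],7],
])

```text
time_s: 22.25
tcp_pos: [0.4645, 0.3655, 0.216]
ee_rot: [[0.337, -0.941, 0.001], [-0.941, -0.337, 0.003], [-0.002, -0.002, -1.0]]
wrist_force: [-0.1, -0.2, -0.4]
gripper_width: 0.414
gripper_force: 0.0
```

>>> apply_moves([
  [[0,0,0],7],
  [[0,0,0],7],
  [[0,0,0],6],
  [[0,0,0],0],
])

```text
time_s: 22.58
tcp_pos: [0.4645, 0.3654, 0.2159]
ee_rot: [[-0.001, -1.0, 0.001], [-1.0, 0.001, 0.002], [-0.002, -0.001, -1.0]]
wrist_force: [1.0, -0.0, 1.1]
gripper_width: 0.412
gripper_force: 0.0
```

>>> apply_moves([
  [[0.0325,0.0154,0],0],
  [[0.0325,0.0154,0],0],
  [[0.0325,0.0154,0],0],
  [[0.0325,0.0154,0],0],
  [[0,0,0],0],
], hand=0.03)

```text
time_s: 23.0
tcp_pos: [0.3995, 0.2299, 0.2155]
ee_rot: [[0.001, -1.0, -0.002], [-1.0, -0.001, -0.0], [0.0, 0.002, -1.0]]
wrist_force: [-0.1, 0.2, 0.0]
gripper_width: 0.345
gripper_force: 0.0
```

>>> apply_moves([
  [[0,0,0.04],0],
  [[0,0,0.04],0],
  [[0,0,0],0],
  [[0,0,0],0],
])

```text
time_s: 23.33
tcp_pos: [0.4025, 0.234, 0.1348]
ee_rot: [[0.002, -1.0, -0.002], [-1.0, -0.002, -0.003], [0.003, 0.002, -1.0]]
wrist_force: [0.6, -0.5, 0.4]
gripper_width: 0.343
gripper_force: 0.0
```

```bash
python3 - <<'E'
from h import *
print(r.sense()["tcp_pos"],r.sense()["gripper_width"])
P={c:imaging.capture(c) for c in("scene","top")}
a=cv2.resize(P["scene"]["frame"][190:310,300:420],(600,600))
cv2.imwrite("pics/b1.png",a)
for c in P:
  for n in("lid_bar","grip_mid"):print(c,n,[(round(m["confidence"],2),(np.array(m["at"])*[640,400]).round(1)) for m in models.place_of(P[c],n)][:2])
E
```

```text
[0.40253165 0.23398533 0.13477041] 0.34258199902438974
scene lid_bar [(0.86, array([374.6, 247.2]))]
scene grip_mid [(0.62, array([318.3, 255.4]))]
top lid_bar [(0.37, array([214.9, 235.3]))]
top grip_mid [(0.69, array([217.2, 235.3]))]
```

View pics/b1.png

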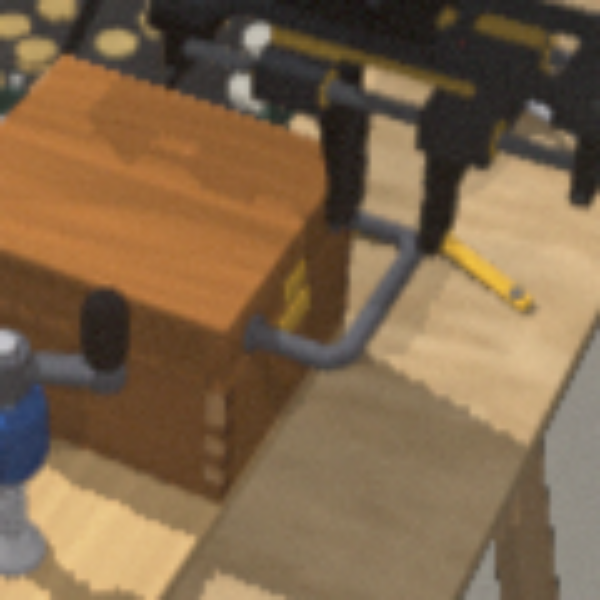

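The fingertips are above the bar and straddling it (bar middle at 373,286 in the crop). Descend and grasp.

>>> apply_moves([
  [[0,0,0.02],0],
  [[0,0,0.015],0],
  [[0,0,0.01],0],
  [[0,0,0.01],0],
  [[0,0,0],0],
])

```text
time_s: 24.05
tcp_pos: [0.4022, 0.2337, 0.0794]
ee_rot: [[-0.0, -1.0, -0.002], [-1.0, 0.0, -0.001], [0.001, 0.002, -1.0]]
wrist_force: [-0.3, -0.4, 0.4]
gripper_width: 0.346
gripper_force: 0.0
```

>>> apply_moves([
  [[0,0,0],0],
  [[0,0,0],0],
  [[0,0,0],0],
  [[0,0,0],0],
  [[0,0,0],0],
], hand=0.0)

```text
time_s: 24.47
tcp_pos: [0.4015, 0.2344, 0.0809]
ee_rot: [[-0.001, -1.0, -0.002], [-1.0, 0.001, 0.001], [-0.001, 0.002, -1.0]]
wrist_force: [-7.7, 3.0, 5.0]
gripper_width: 0.105
gripper_force: 30.1
```

>>> apply_moves([
  [[0,0.002,0],0],
  [[0,0,0],0],
  [[0,-0.0025,-0.0198],0],
  [[0,-0.0046,-0.0194],0],
  [[0,0,0],0],
])

```text
time_s: 24.88
tcp_pos: [0.4091, 0.2343, 0.122]
ee_rot: [[0.0, -1.0, 0.003], [-1.0, -0.0, 0.001], [-0.001, -0.003, -1.0]]
wrist_force: [2.2, -2.7, -1.7]
gripper_width: 0.102
gripper_force: 29.9
```

>>> apply_moves([
  [[0,-0.0066,-0.0188],0],
  [[0,-0.0085,-0.018],0],
  [[0,-0.0103,-0.0171],0],
  [[0,0,0],0],
])

```text
time_s: 25.22
tcp_pos: [0.4339, 0.2337, 0.175]
ee_rot: [[-0.001, -1.0, 0.0], [-1.0, 0.001, -0.0], [0.0, -0.0, -1.0]]
wrist_force: [-3.4, -0.3, 0.8]
gripper_width: 0.102
gripper_force: 30.0
```

>>> apply_moves([
  [[0,-0.0121,-0.0159],0],
  [[0,-0.0137,-0.0145],0],
  [[0,-0.0151,-0.013],0],
  [[0,0,0],0],
])

```text
time_s: 25.55
tcp_pos: [0.4739, 0.2328, 0.2188]
ee_rot: [[-0.0, -1.0, -0.002], [-1.0, 0.0, -0.003], [0.003, 0.002, -1.0]]
wrist_force: [-10.5, -2.6, 12.4]
gripper_width: 0.103
gripper_force: 30.0
```

>>> apply_moves([
  [[0,-0.0164,-0.0114],0],
  [[0,-0.0175,-0.0096],0],
  [[0,0,0],0],
  [[0,0,0],0],
  [[0,0,0],0],
])

```text
time_s: 25.97
tcp_pos: [0.5069, 0.2322, 0.2387]
ee_rot: [[-0.001, -1.0, -0.002], [-1.0, 0.001, -0.004], [0.004, 0.002, -1.0]]
wrist_force: [-6.0, -4.9, 9.7]
gripper_width: 0.105
gripper_force: 30.0
```

```bash
python3 - <<'E'
from h import *
s=r.sense();print(s["tcp_pos"],s["ee_rot"],s["wrist_force"],s["gripper_width"],s["time_s"])
P,o=look(["lid_bar","lid_panel","market_box","grip_mid"])
for c in P: cv2.imwrite(f"pics/e_{c}.png",cv2.resize(P[c]["frame"][130:350,200:460],(709,600)))
E
```

```text
[0.50686944 0.23219725 0.2386662 ] [[-5.59394156e-04 -9.99997392e-01 -2.21412418e-03]
 [-9.99993592e-01  5.67218171e-04 -3.53463476e-03]
 [ 3.53588143e-03  2.21213274e-03 -9.99991302e-01]] [-5.98401654 -4.92137188  9.66891837] 0.10510395909980766 25.9667
lid_bar [('scene', 0.67, [328.0, 170.8])]
lid_panel [('scene', 0.29, [300.0, 250.5])]
market_box [0.5132, 0.2384, 0.0056] [0.0015 0.0015] [('scene', 0.61, [328.5, 263.1]), ('top', 0.86, [286.5, 220.5])]
grip_mid [0.4667, 0.3538, 0.1512] [0.0056 0.0056] [('scene', 0.54, [319.5, 254.2]), ('top', 0.43, [215.3, 238.8])]
```

View pics/e_scene.png

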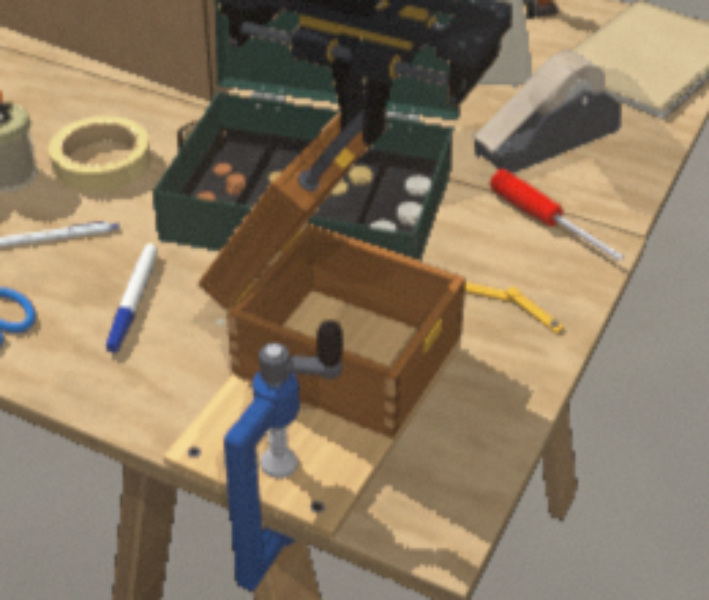

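>>> apply_moves([
  [[0,0.001,-0.0018],0],
  [[0,0,0],0],
  [[0,0,0],0],
  [[0,0,0],0],
])

```text
time_s: 26.8
tcp_pos: [0.5056, 0.2322, 0.2382]
ee_rot: [[-0.001, -1.0, -0.004], [-1.0, 0.001, -0.004], [0.004, 0.004, -1.0]]
wrist_force: [-2.0, -5.1, 1.9]
gripper_width: 0.104
gripper_force: 30.0
```

```bash
python3 - <<'E'
from h import *
s=r.sense();print(s["tcp_pos"],s["wrist_force"],s["time_s"])
P=imaging.capture("scene");K=np.array(P["intrinsics"]);R=np.array(P["orientation"])
def px(X): q=K@(R.T@(np.array(X)-P["eye"]));return (q[:2]/q[2]).round(1)
print([(round(m["confidence"],2),np.array(m["at"])*[640,400]) for m in models.place_of(P,"lid_bar")])
for a in(50,55,60,65,70):
    c,n=np.cos(np.radians(a)),np.sin(np.radians(a))
    # near top-left lid corner (local x=-150,z=33,y=+65) and near-bottom corner z=0, bar
    f=lambda x,y,z:px([.590+x*c+z*n,.236+y,.082-x*n+z*c])
    print(a,f(-.19,0,.014),f(-.15,.065,.033),f(-.15,.065,0),f(0,.065,.033))
print("picture: corner top", 200+np.array([[330,113],[275,178],[308,200],[203,285],[230,306]])[:,0]*260/709,130+np.array([113,178,200,285,306])*220/600)
E
```

```text
[0.50564853 0.23224996 0.23818573] [-1.95995136 -5.10059364  1.91949828] 26.8
[(0.86, array([329.216, 170.52 ]))]
50 [344.5 184.3] [310.9 203.9] [322.6 216.2] [272.8 233.6]
55 [338.3 178.6] [305.3 199.8] [317.8 211.5] [272.2 234.2]
60 [331.6 173.4] [299.6 196.1] [312.7 207. ] [271.7 234.8]
65 [324.7 168.6] [293.7 192.8] [307.4 202.8] [271.3 235.5]
70 [317.7 164.4] [287.8 190. ] [301.9 199. ] [270.9 236.2]
picture: corner top [321.01551481 300.84626234 312.94781382 274.44287729 284.34414669] [171.43333333 195.26666667 203.33333333 234.5        242.2       ]
```

Kinematics and image both put the lid at about 60°. Forces are small and the grip is firm.

```bash
python3 -c "
from station import r
print(r.finish_job())"
```

```text
the job is handed in; nothing more can be done
None
```

The crank is turned to its stop, so the box is clamped, and I handed in with the gripper holding the lid by its bow handle at about 60 degrees (26.8 s on the robot's clock).

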